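Knock out a filter slide and present its notched end up

TASK

Take the palm mallet by its handle and knock the stand's spring pin all the way down with it (not with the fingers), so that the lifter raises the filter slide out of its nest; then stand the mallet back upright on the worktop, clear of the stand. Find the slide's label end, the end with one corner notched away, pick the slide up by the other, plain half and hold it up well clear of the stand, at least 20 cm above the worktop, label face up and tilted about 40 degrees so that the notched end is the higher one. Finish while still holding it there; leave the vials, cups, cap and jar where they are.

Things in the scene. Friction and masses are not known exactly. Their poses are not given: they have to be found in the camera images.
- stand: grey base plate 165 x 300 x 12 mm (x by y), fixed to the worktop; origin at the centre of its underside, z up. On it: the pin housing (a dark steel cylinder, 44 mm in diameter, its top 52 mm above the worktop) at y = -85 mm, and the turntable with the nest, centred at y = +70 mm
- pin_top (a point): centre of the top face of the spring pin's steel head (24 mm in diameter, 6 mm thick) on the pin housing; 72 mm above the worktop when up, 58 mm when fully down
- knock_pin (a joint): how far the spring pin is pushed down: 0 = up, 0.014 m = fully down against its hard stop. It moves straight down, needs about 8 to 12 N when pushed slowly (more when fast), and friction keeps it where it is left. The lifter in the nest rises 2 mm for every 1 mm of pin travel, 28 mm in all
- nest: fixed turntable (bright disc, 148 mm in diameter), turned at any angle, with a dark nest block 136 x 76 mm (x by y), top 52 mm above the worktop; origin at the centre of the disc's underside, 12 mm above the worktop. The slide lies in its recess (108 x 48 mm, 12 mm deep), its top 1 mm below the top of the nest: it cannot be gripped until raised by the lifter
- filter_slide: flat rigid pale slide 104 x 44 x 8 mm (x by y by z), 50 g, round filter window in the middle, ends alike but for the notch; origin at the centre of its underside, z up out of the label face (up at the start). +x is the label end: its corner at +x, +y is missing (14 x 14 mm). Underside 43 mm above the worktop, 71 mm when raised (19 mm over the nest's top). Grip it across its 44 mm width round x = -25 mm
- notched_end (a point): middle of the notched (label) end of the slide, at x = +52 mm, half way up its thickness
- mallet: palm mallet standing upright on its striking face: black rubber head, 44 mm in diameter and 40 mm high, with an upright round wooden handle, 26 mm in diameter, whose top is 118 mm above the striking face; about 250 g. Origin at the centre of the striking face (underside), z up along the handle
- vial_a: amber vial, 35 mm in diameter, 82 mm high, bystander; origin at the centre of its underside
- vial_b: amber vial, 35 mm in diameter, 82 mm high, bystander; origin at the centre of its underside
- cup_a: paper dose cup, 38 mm in diameter, 29 mm high, bystander; origin at the centre of its underside
- cup_b: paper dose cup, 38 mm in diameter, 29 mm high, bystander; origin at the centre of its underside
- cap_a: white vial cap, 37 mm in diameter, 11 mm high, bystander; origin at the centre of its underside
- bottle_a: wide amber jar with its lid on, 68 mm in diameter, 92 mm high, bystander; origin at the centre of its underside
- lifter: dark lifter plate under the slide, 80 x 28 x 3 mm; its top is 43 mm above the worktop when down, 71 mm when fully raised; origin at the centre of its underside
There are look-alikes about, which are no part of the job. Leave any black or turquoise look-alike of the filter_slide alone.

How it is judged:
By the outcome, as a careful person would: the job done as asked, in the order asked, and still so for the second after the job is handed in, while the arm keeps its last pose, push and grip.
It also fails if it takes over 51 s, if anything falls off the work surface, if the arm or the gripper's body presses on something with over 40 N, if the wrist force passes 120 N, or if a joint passes its speed limit or range.

ROBOT

A 6-joint arm with a two-finger parallel gripper is mounted at the origin on a cart in front of the work surface, level with it; the furniture and walls round the work are solid. World frame = base frame: x ahead of the robot, y to its left, z up, the work surface at z = 0. Lengths are in m, angles in rad, forces in N, time in s.
With the tool pointing down it reaches from about 0.375 to 0.975 m from the base axis. Payload 3.8 kg.
Tool frame: the origin (TCP) lies on the centre line of the jaws, within the pads' length; the fingertips stand 8 mm ahead of it and the grasp point (between the pads) lies 11 mm behind it; z points along the fingers, y is the direction in which the jaws open and shut (so a half turn about z gives the same grasp; the last joint's range is limited). The gripper opens to 85 mm and grips with 20 to 120 N. Pads are 22 mm wide; open, the fingers measure 114 mm over their backs; the gripper's body (76 mm by 85 mm) begins 54 mm behind the grasp point. The pads swing forward as they close: fully open they stand 13 mm farther back than shut.
Start: joints at [1.15, 0.264, 1.604, -0, 1.274, -0.037], TCP at [0.253, 0.626, 0.214] pointing down, gripper open.
Joint ranges: [-2.63, 2.63], [-0.94, 2.18], [0.31, 2.57], [-1.31, 4.45], [0, 2.66], [-2.55, 2.55]. Speed limits (rad/s): [2.57, 2.57, 3.14, 3.14, 3.14, 3.14].

INTERFACE

Orientations are given as a rotation vector (axis times angle).
In Python, from workcell import * gives the robot as it stands.
- The arm moves only by the tool play_rows, never from a script. Its arguments are lists of equal length, an entry for each row: "slide": the shift along the tool's x, y, z in cm, a list of three; "delta_rot": the turn, a rotation vector about the tool's x, y, z in rad, a list of three. In form: {"slide": [[x, y, z], ...], "delta_rot": [[wx, wy, wz], ...]}. A call has 1 to 12 rows; each row is the pose to reach, as a shift and turn from the pose measured when the call began, along the tool's axes at that moment; what a row does not reach only later rows make up. A row lasts 1/12 s, in which the tool goes at most 41.7 mm and 7.16 degrees, less where a joint would pass 70% of its speed; a pose out of reach is approached as far as the arm can. A call with a gripper value outside its range is refused whole. "hand" is the opening, from 0 (shut) to 1 (fully open), set as the call begins (left out, the last holds). The fingers move at their own pace and stop on an object; "force" is the grip in N (left out, the last holds). Time passes only in rows, so rows that repeat a pose let the fingers close. It gives the time, the measured TCP pose, the force and the opening at its end, in the units of the state.
- read_state(): the state, without advancing time (a new reading comes with each control period).
- read_camera(name): name is "side" or "top" or "wrist"; returns a dict with "image" (400x640x3 uint8, red, green, blue), "depth" (400x640 float32, m along the optical axis (not along the pixel's ray), 0 where there is no reading), "fovy" (degrees; the focal length in pixels is half the picture's height over the tangent of half this angle, whatever the lens; pixels are square), "cx", "cy" (the principal point, pixels), "k1" (the pictures are not rectified: a ray, as slopes to the right and down, at radius r is drawn at 1 + k1 r^2 times it, then the intrinsics apply), "world_from_camera" (4x4, takes a point from camera to world coordinates); the wrist camera has in their place "hand_eye" (4x4, takes a point from camera to tool coordinates, whose origin is the TCP and whose axes are the flange's). Camera axes: x right, y up, looking along -z (the intrinsics and any distortion apply to the point x, -y, -z); pixel columns grow to the right and rows downward; lengths in m; the calibration is good to about 2 mm. A picture is of the moment at which its call begins: read the wrist's pose just before it.
- finish_job(): hands the job in, once; it reports no verdict.
Trained networks look in a picture, given as the dict that the camera call returned (one of the last four; its "shot" number tells which), for a name from the list of things; names that differ only in an ending like _2 or _b are one class to them, and where a whole thing is asked for, a point or a joint stands for the part that bears it (a point fixed in the world has none). Each returns a list of dicts, best first, with "conf" (0 to 1); they miss things now and then, are a little off and sometimes report something else, mostly with a low value. They report only what shows in the picture. A call takes as long as a camera call. They do not tell look-alikes from the thing itself.
- spot_in(target, picture): "bbox" ([centre column, centre row, width, height] in pixels, round what is visible of it).
- landmark_of(target, picture): "at" ([column, row] in pixels: a listed point, or the origin of a listed thing).
The state is a dict: "time": time; "q": joint angles; "joint_vel": joint speeds; "joint_torque": joint torques, N m; "tool_pos": TCP position; "tcp_rot": TCP orientation; "wrist_force": force on the tool from outside, world axes, zero at the start; "torque": the same for the moment, N m; "width": opening from 0.0 (shut) to 1.0 (fully open).
Only numpy, scipy, OpenCV 4.12 (cv2) and the standard library are available. Lean on these libraries where they do the work, as an engineer would, in place of code of your own. Each camera call takes 0.05 s, during which the arm holds its last target.

## Working session

There is one attempt and no reset: what is moved stays moved. The work goes in short steps, Python scripts to look and compute and a tool call to move; the robot and the scene stay as the last step left them, time stands still between calls to the robot, and variables do not carry over. Pictures are saved under pics/ and viewed, and the job is handed in when it is done.

Besides the shell and the picture viewer there is one more tool, called after "Emit:" by a JSON object that holds its "fn" and its "kwargs". play_rows: Moves the arm, as the interface text tells. Its arguments: {"type":"object","properties":{"slide":{"type":"array"},"delta_rot":{"type":"array"},"hand":{"type":"number"},"force":{"type":"number"}},"required":["slide","delta_rot"]}

```bash
ls; mkdir -p pics
cat > h.py <<'E'
import numpy as np, cv2, pickle
from scipy.spatial.transform import Rotation as R
from workcell import *
def K(p):
    h=p['image'].shape[0]; f=h/2/np.tan(np.radians(p['fovy'])/2)
    return f
def Twc(p,st=None):
    if 'world_from_camera' in p: return np.array(p['world_from_camera'])
    T=np.eye(4);T[:3,:3]=R.from_rotvec(st['tcp_rot']).as_matrix();T[:3,3]=st['tool_pos']
    return T@np.array(p['hand_eye'])
def ray(p,uv):
    f=K(p); d=np.array([(uv[0]-p['cx'])/f,(uv[1]-p['cy'])/f]); s=d.copy()
    for _ in range(20): s=d/(1+p['k1']*(s@s))
    return np.array([s[0],-s[1],-1.])
def pt_depth(p,uv,st=None,depth=None):
    z=p['depth'][int(round(uv[1])),int(round(uv[0]))] if depth is None else depth
    T=Twc(p,st); return T[:3,:3]@(ray(p,uv)*z)+T[:3,3]
def pt_z(p,uv,z,st=None):
    T=Twc(p,st); d=T[:3,:3]@ray(p,uv); o=T[:3,3]
    return o+d*(z-o[2])/d[2]
def proj(p,X,st=None):
    T=np.linalg.inv(Twc(p,st)); c=T[:3,:3]@np.array(X)+T[:3,3]
    s=np.array([c[0]/-c[2],-c[1]/-c[2]]); s=s*(1+p['k1']*(s@s)); return s*K(p)+[p['cx'],p['cy']]
def save(p,n): cv2.imwrite('pics/'+n+'.png',cv2.cvtColor(p['image'],cv2.COLOR_RGB2BGR))
E
python3 - <<'E'
from h import *
st=read_state();print(st)
for n in ['top','side']:
    p=read_camera(n);save(p,n+'0');pickle.dump(p,open(n+'0.pkl','wb'))
    print(n,p['fovy'],p['cx'],p['cy'],p['k1'],p['world_from_camera'])
    for t in ['mallet','pin_top','nest','filter_slide','notched_end','stand']:
        r=landmark_of(t,p)[:3]; print(t,[(np.round(x['at'],1),round(x['conf'],2)) for x in r])
        r=spot_in(t,p)[:3]; print('  box',[(np.round(x['bbox'],0),round(x['conf'],2)) for x in r])
E
```

```text
pics
{'time': 0.0, 'q': array([ 1.15009088e+00,  2.64785890e-01,  1.60538194e+00, -4.02429400e-05,
        1.27371084e+00, -3.68959728e-02]), 'joint_vel': array([-1.52245475e-05,  1.58425793e-03, -2.35655711e-03,  4.42056891e-04,
        1.06261485e-03, -6.71216913e-04]), 'joint_torque': array([ 3.37970068e-04, -5.15093851e+01, -3.67319512e+01,  9.62764989e-05,
        1.29964194e-02, -2.17121135e-05]), 'tool_pos': array([0.25245119, 0.62517354, 0.21273574]), 'tcp_rot': array([-0.59908251, -3.083451  ,  0.00351044]), 'wrist_force': array([ 0.27094134,  0.32731572, -0.43872183]), 'torque': array([ 0.05398602, -0.01588689, -0.02515439]), 'width': 1.0001821160962787}
top 50.66714204876586 322.2821310441312 199.35172303138276 0.024346128562762012 [[ 8.45336236e-04  9.91900324e-01 -1.27015874e-01  3.77233557e-01]
 [-9.99991372e-01  3.21903990e-04 -4.14146873e-03 -3.32879244e-02]
 [-4.06703726e-03  1.27018279e-01  9.91892038e-01  1.27111091e+00]
 [ 0.00000000e+00  0.00000000e+00  0.00000000e+00  1.00000000e+00]]
mallet [(array([415.1, 197.4]), 0.51)]
  box []
pin_top [(array([325.3, 189. ]
[... 1315 characters left out ...]
]), 0.19)]
  box [(array([313., 188.,  40.,  16.]), 0.35)]
nest []
  box [(array([312., 187.,  42.,  21.]), 0.95)]
filter_slide [(array([304.7, 230.2]), 0.8), (array([266. , 216.5]), 0.75), (array([291.5, 172.9]), 0.7)]
  box [(array([306., 230.,  34.,  16.]), 0.63), (array([268., 215.,  30.,   9.]), 0.57), (array([264., 194.,  28.,   8.]), 0.42)]
notched_end [(array([285. , 231.7]), 0.8), (array([273.1, 194.5]), 0.65), (array([252.8, 219.4]), 0.61)]
  box [(array([265., 213.,  32.,  13.]), 0.76), (array([263., 195.,  31.,   9.]), 0.71), (array([311., 183.,  19.,   6.]), 0.64)]
stand [(array([315.2, 196.8]), 0.77), (array([338.8, 276.5]), 0.7)]
  box [(array([318., 200.,  60.,  36.]), 0.88)]
```

Run:
```python
import cv2
a=cv2.imread('pics/top0.png');b=cv2.imread('pics/side0.png')
cv2.imwrite('pics/topc.png',cv2.resize(a[120:320,210:477],(800,600),interpolation=cv2.INTER_CUBIC))
cv2.imwrite('pics/sidec.png',cv2.resize(b[140:290,220:420],(800,600),interpolation=cv2.INTER_CUBIC))
```

```text
(no output)
```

View pics/topc.png

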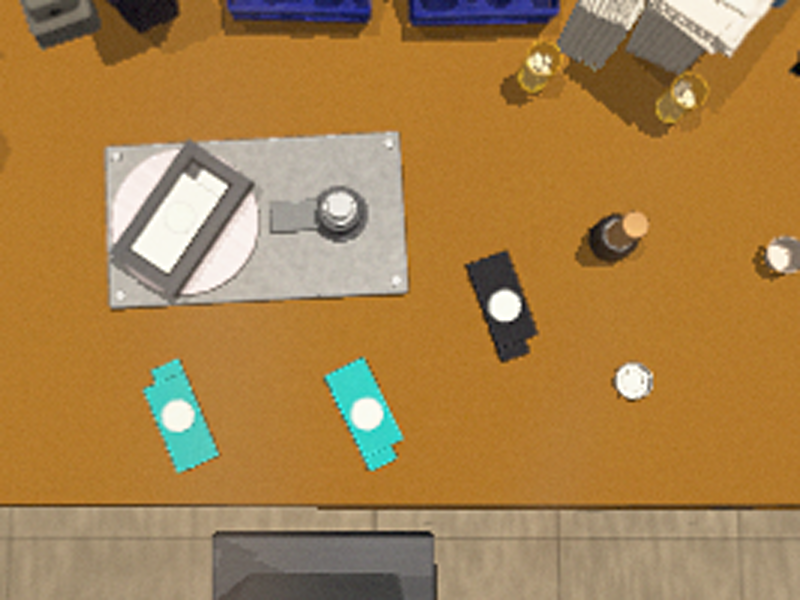

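View pics/sidec.png

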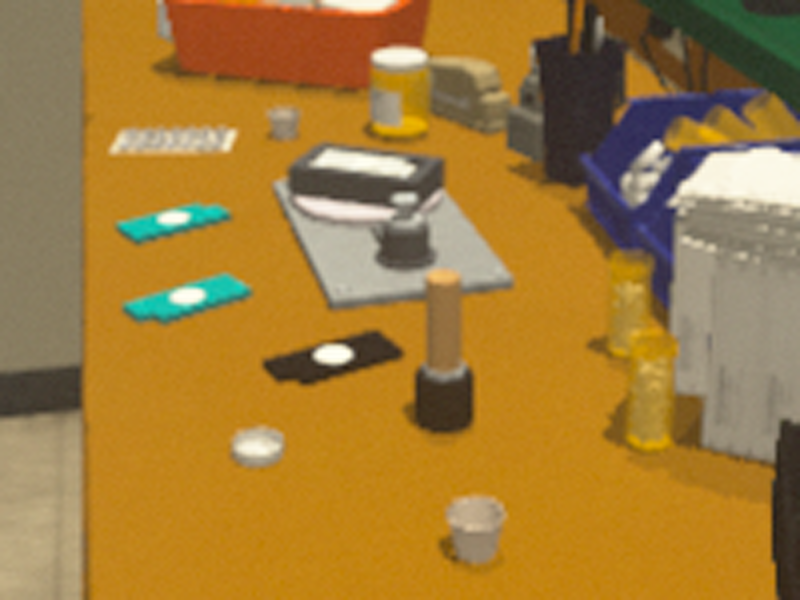

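View pics/top0.png

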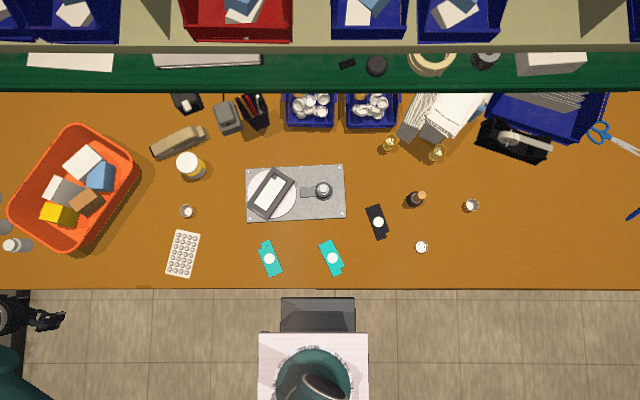

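View pics/side0.png

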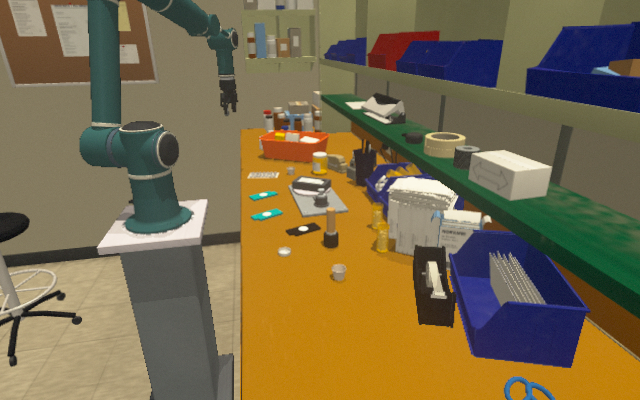

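Run:
```python
from h import *
p=pickle.load(open('top0.pkl','rb'));s=pickle.load(open('side0.pkl','rb'))
c=lambda x,y:(210+x*267/800,120+y/3)
print('mallet top',pt_z(p,c(635,224),.118),pt_depth(p,c(635,224)))
print('mallet side top',pt_z(s,(220+444/4,140+275/4),.118),'base',pt_z(s,(220+444/4,140+415/4),.01))
print('pin',pt_z(p,c(341,200),.072),pt_depth(p,c(341,200)), 'side',pt_z(s,(220+405/4,140+199/4),.072))
print('nest top corners',[np.round(pt_z(p,c(*q),.052),4) for q in [(187,143),(252,184),(175,300),(112,252)]])
print('slide corners',[np.round(pt_z(p,c(*q),.051),4) for q in [(187,163),(229,184),(175,272),(131,248)]])
print('plate corners',[np.round(pt_z(p,c(*q),.012),4) for q in [(106,148),(399,132),(408,292),(111,308)]])
for n,q in dict(green1=(100,60),green2=(300,70),shelfbeige=(300,48),shelf2=(200,50),greenedge=(320,90),bin=(310,110),bin2=(370,105),bin3=(500,110),box=(425,105),cup=(471,205),cupb=(187,211),blackL=(377,222),stapler=(180,140),pens=(255,110),vial1=(390,143),vial2=(437,153),jar=(190,165)).items(): print(n,np.round(pt_depth(p,q),3))
```

```text
mallet top [ 0.53796905 -0.30243333  0.118     ] [ 0.5377916  -0.30213619  0.11927304]
mallet side top [ 0.54051849 -0.30753176  0.118     ] base [ 0.53795605 -0.31625637  0.01      ]
pin [ 0.56752177 -0.03263548  0.072     ] [ 0.56789276 -0.03263421  0.06966218] side [ 0.56495652 -0.04125337  0.072     ]
nest top corners [array([0.6271, 0.1184, 0.052 ]), array([0.5865, 0.0543, 0.052 ]), array([0.4731, 0.1275, 0.052 ]), array([0.5197, 0.1894, 0.052 ])]
slide corners [array([0.6074, 0.1182, 0.051 ]), array([0.5866, 0.0768, 0.051 ]), array([0.5003, 0.1281, 0.051 ]), array([0.5237, 0.1712, 0.051 ])]
plate corners [array([0.6301, 0.2052, 0.012 ]), array([ 0.6467, -0.0913,  0.012 ]), array([ 0.4843, -0.0994,  0.012 ]), array([0.4683, 0.1964, 0.012 ])]
green1 [0.858 0.528 0.259]
green2 [0.835 0.027 0.256]
shelfbeige [0.792 0.016 0.455]
shelf2 [0.791 0.221 0.449]
greenedge [ 0.785 -0.023  0.252]
bin [0.804 0.009 0.047]
bin2 [ 0.824 -0.173  0.034]
bin3 [ 0.817 -0.576  0.005]
box [ 0.783 -0.311  0.147]
cup [ 0.523 -0.476  0.002]
cupb [0.504 0.38  0.002]
blackL [ 0.471 -0.192  0.009]
stapler [0.706 0.387 0.068]
pens [0.792 0.168 0.08 ]
vial1 [ 0.702 -0.229  0.048]
vial2 [ 0.669 -0.363  0.061]
jar [0.627 0.348 0.091]
```

```bash
cat >> h.py <<'E'
def Rdown(yaw):
    # tool z down, tool x along world dir yaw
    x=np.array([np.cos(yaw),np.sin(yaw),0]);z=np.array([0,0,-1.]);return np.stack([x,np.cross(z,x),z],1)
def cmd(pos,Rt,st=None):
    st=st or read_state(); R0=R.from_rotvec(st['tcp_rot']).as_matrix()
    s=R0.T@(np.array(pos)-st['tool_pos'])*100; w=R.from_matrix(R0.T@Rt).as_rotvec()
    print('slide',np.round(s,2),'rot',np.round(w,3),'rows',np.ceil(np.linalg.norm(s)/4.17),np.ceil(np.degrees(np.linalg.norm(w))/7.16))
E
python3 - <<'E'
from h import *
st=read_state();print(R.from_rotvec(st['tcp_rot']).as_matrix().round(3))
for yaw in [1.15+np.pi,1.15+np.pi-1.66,1.15+np.pi-0.8]: cmd((.538,-.29,.24),Rdown(yaw))
E
```

```text
[[-0.927  0.374  0.   ]
 [ 0.374  0.927  0.   ]
 [ 0.     0.    -1.   ]]
slide [-60.75 -74.25  -2.59] rot [ 0.     0.    -1.534] rows 24.0 13.0
slide [-60.75 -74.25  -2.59] rot [ 0.    -0.     0.126] rows 24.0 2.0
slide [-60.75 -74.25  -2.59] rot [ 0.     0.    -0.734] rows 24.0 6.0
```

Emit:
{"fn": "play_rows", "kwargs": {"slide": [[-30, -37, -2.6], [-30, -37, -2.6], [-30, -37, -2.6], [-30, -37, -2.6], [-60.7, -74.2, -2.6], [-60.7, -74.2, -2.6], [-60.7, -74.2, -2.6], [-60.7, -74.2, -2.6], [-60.7, -74.2, -2.6], [-60.7, -74.2, -2.6], [-60.7, -74.2, -2.6], [-60.7, -74.2, -2.6]], "delta_rot": [[0, 0, 0.8], [0, 0, 0.8], [0, 0, 0.8], [0, 0, 0.8], [0, 0, 0.8], [0, 0, 0.8], [0, 0, 0.8], [0, 0, 0.8], [0, 0, 0.8], [0, 0, 0.8], [0, 0, 0.8], [0, 0, 0.8]]}}

```text
time: 2.3
tool_pos: [0.4011, 0.1468, 0.2308]
tcp_rot: [1.752, 2.607, 0.002]
wrist_force: [1.0, 0.1, -0.5]
width: 1.001
```

Run:
```python
from h import *
st=read_state();p=read_camera('wrist');save(p,'w1');print(p['fovy'],np.round(p['hand_eye'],3),st['joint_vel'].round(2))
pickle.dump((p,st),open('w1.pkl','wb'))
cmd((.538,-.305,.24),Rdown(np.arctan2(.374,-.927)-.8))
```

```text
67.571443593111 [[-0.     0.955  0.296  0.077]
 [ 1.     0.     0.001 -0.001]
 [ 0.     0.296 -0.955 -0.16 ]
 [ 0.     0.     0.     1.   ]] [-1.17 -0.1   0.06 -0.    0.03 -1.16]
slide [-46.28  -4.09  -0.59] rot [ 0.001  0.007 -0.005] rows 12.0 1.0
```

View pics/w1.png

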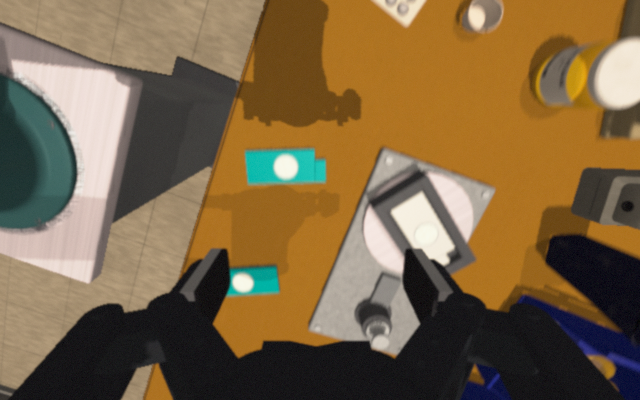

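Emit:
{"fn": "play_rows", "kwargs": {"slide": [[-46.3, -4.1, -0.6], [-46.3, -4.1, -0.6], [-46.3, -4.1, -0.6], [-46.3, -4.1, -0.6], [-46.3, -4.1, -0.6], [-46.3, -4.1, -0.6], [-46.3, -4.1, -0.6], [-46.3, -4.1, -0.6], [-46.3, -4.1, -0.6], [-46.3, -4.1, -0.6], [-46.3, -4.1, -0.6], [-46.3, -4.1, -0.6]], "delta_rot": [[0, 0, 0], [0, 0, 0], [0, 0, 0], [0, 0, 0], [0, 0, 0], [0, 0, 0], [0, 0, 0], [0, 0, 0], [0, 0, 0], [0, 0, 0], [0, 0, 0], [0, 0, 0]]}}

```text
time: 3.35
tool_pos: [0.539, -0.3101, 0.24]
tcp_rot: [1.758, 2.593, -0.007]
wrist_force: [0.6, -0.7, 0.6]
width: 1.003
```

Run:
```python
from h import *
st=read_state();p=read_camera('wrist');save(p,'w2')
pickle.dump((p,st),open('w2.pkl','wb'));print(st['tool_pos'],st['joint_vel'].round(2),st['q'].round(2))
r=landmark_of('mallet',p)[:3]; print([(np.round(x['at'],1),round(x['conf'],2)) for x in r])
```

```text
[ 0.53897098 -0.31014465  0.24002233] [-0.17  0.22 -0.25  0.04  0.08 -0.17] [-0.56  0.14  1.7  -0.01  1.29 -0.94]
[(array([319.8, 152.1]), 0.77)]
```

View pics/w2.png

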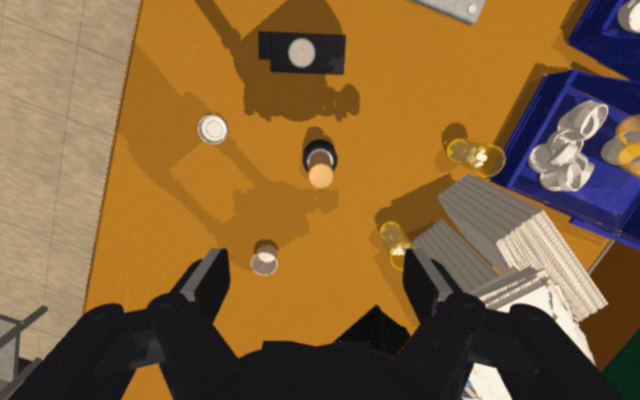

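Run:
```python
from h import *
p,st=pickle.load(open('w2.pkl','rb'))
print(pt_z(p,(320.5,175),.118,st),pt_depth(p,(320.5,177),st),pt_z(p,(319.8,152.1),0,st))
X=pt_z(p,(320.5,175),.118,st)
print('cup',pt_z(p,(264,258),.015,st),'vial',pt_z(p,(394,237),.08,st))
Rt=Rdown(np.arctan2(.374,-.927)-.8)
cmd((.539,-.306,.081),Rt)
```

```text
[ 0.53924772 -0.30071614  0.118     ] [ 0.53989689 -0.30236022  0.1188889 ] [ 0.53908291 -0.29820374  0.        ]
cup [ 0.52032074 -0.46880926  0.015     ] vial [ 0.65174225 -0.3467581   0.08      ]
slide [ 0.26  0.12 15.86] rot [ 0.     0.007 -0.009] rows 4.0 1.0
```

Run:
```python
from h import *
cmd((.539,-.302,.081),Rdown(np.arctan2(.374,-.927)-.8))
```

```text
slide [ 0.63  0.26 15.86] rot [ 0.     0.007 -0.009] rows 4.0 1.0
```

Emit:
{"fn": "play_rows", "kwargs": {"slide": [[0.6, 0.26, 3], [0.6, 0.26, 6], [0.6, 0.26, 9], [0.6, 0.26, 11.5], [0.6, 0.26, 13.5], [0.6, 0.26, 15], [0.6, 0.26, 15.9], [0.6, 0.26, 15.9]], "delta_rot": [[0, 0.007, -0.009], [0, 0.007, -0.009], [0, 0.007, -0.009], [0, 0.007, -0.009], [0, 0.007, -0.009], [0, 0.007, -0.009], [0, 0.007, -0.009], [0, 0.007, -0.009]]}}

```text
time: 4.12
tool_pos: [0.5373, -0.2997, 0.0781]
tcp_rot: [-1.748, -2.605, -0.001]
wrist_force: [-0.2, -0.6, -0.5]
width: 1.002
```

Emit:
{"fn": "play_rows", "kwargs": {"slide": [[0, 0, 0], [0, 0, 0], [0, 0, 0], [0, 0, 0], [0, 0, 0], [0, 0, 0], [0, 0, 0], [0, 0, 0], [0, 0, 0], [0, 0, 0]], "delta_rot": [[0, 0, 0], [0, 0, 0], [0, 0, 0], [0, 0, 0], [0, 0, 0], [0, 0, 0], [0, 0, 0], [0, 0, 0], [0, 0, 0], [0, 0, 0]], "hand": 0, "force": 70}}

```text
time: 4.95
tool_pos: [0.5386, -0.3003, 0.0796]
tcp_rot: [-1.75, -2.607, -0.002]
wrist_force: [0.4, 1.4, 5.6]
width: 0.277
```

Run:
```python
from h import *
st=read_state();print(st['tool_pos'],st['tcp_rot'],st['width'],st['wrist_force'])
p=read_camera('wrist');save(p,'w3')
cmd((.5665,-.034,.22),Rdown(np.arctan2(.374,-.927)-.8))
```

```text
[ 0.53856627 -0.30025624  0.07957599] [-1.74958764e+00 -2.60677930e+00 -1.61194585e-03] 0.2771833619617572 [0.41531761 1.39087368 5.63070396]
slide [ 23.62  12.67 -13.99] rot [-0.    -0.002  0.001] rows 8.0 1.0
```

View pics/w3.png

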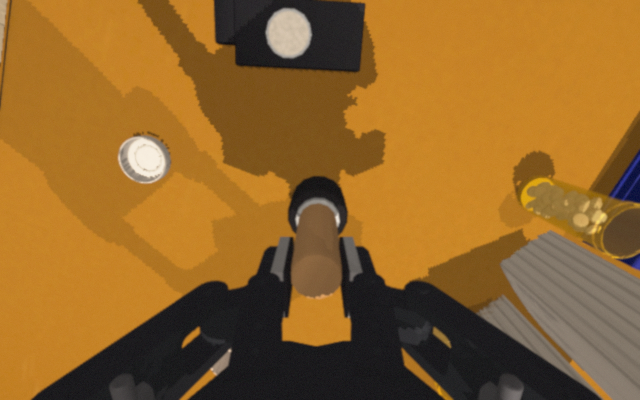

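Emit:
{"fn": "play_rows", "kwargs": {"slide": [[0, 0, -2], [0, 0, -5], [0, 0, -9], [3, 1.6, -12], [6, 3.2, -12], [9.5, 5, -12], [13, 7, -12], [16.5, 8.9, -12], [19.5, 10.5, -12], [22, 11.8, -12], [23.6, 12.7, -12], [23.6, 12.7, -12]], "delta_rot": [[0, 0, 0], [0, 0, 0], [0, 0, 0], [0, 0, 0], [0, 0, 0], [0, 0, 0], [0, 0, 0], [0, 0, 0], [0, 0, 0], [0, 0, 0], [0, 0, 0], [0, 0, 0]]}}

```text
time: 6.0
tool_pos: [0.5657, -0.0302, 0.1986]
tcp_rot: [-1.743, -2.607, -0.002]
wrist_force: [1.0, -0.6, -3.0]
width: 0.277
```

Run:
```python
from h import *
st=read_state();print(st['tool_pos'],st['joint_vel'].round(2),st['width'],st['wrist_force'])
p=read_camera('wrist');save(p,'w4');pickle.dump((p,st),open('w4.pkl','wb'))
r=landmark_of('pin_top',p)[:3]; print([(np.round(x['at'],1),round(x['conf'],2),pt_z(p,x['at'],.072,st)) for x in r])
r=landmark_of('mallet',p)[:3]; print([(np.round(x['at'],1),round(x['conf'],2),pt_z(p,x['at'],st['tool_pos'][2]-.0796,st)) for x in r])
s=read_camera('side');save(s,'s4')
i=cv2.imread('pics/s4.png');cv2.imwrite('pics/s4c.png',cv2.resize(i[120:240,240:400],(800,600),interpolation=cv2.INTER_CUBIC))
```

```text
[ 0.56574228 -0.03019258  0.19855963] [-0.05  0.   -0.   -0.06 -0.   -0.04] 0.27739751210295216 [ 1.02486258 -0.5806555  -2.96178881]
[(array([317.6, 179.8]), 0.65, array([ 0.56457765, -0.02576253,  0.072     ]))]
[(array([318.7, 199.1]), 0.94, array([ 0.56726893, -0.03013136,  0.11895963])), (array([366.8,  29.9]), 0.17, array([0.5500763 , 0.10172175, 0.11895963]))]
```

View pics/w4.png

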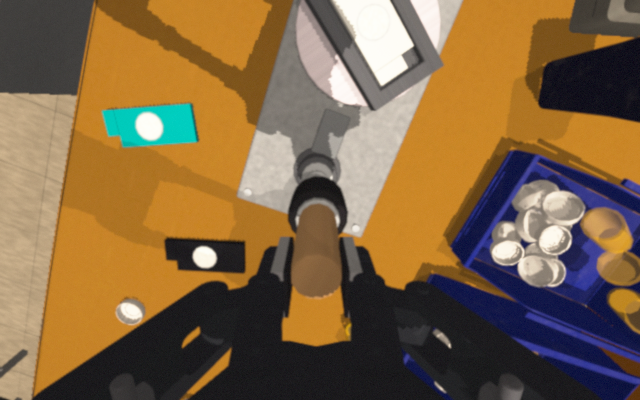

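View pics/s4c.png

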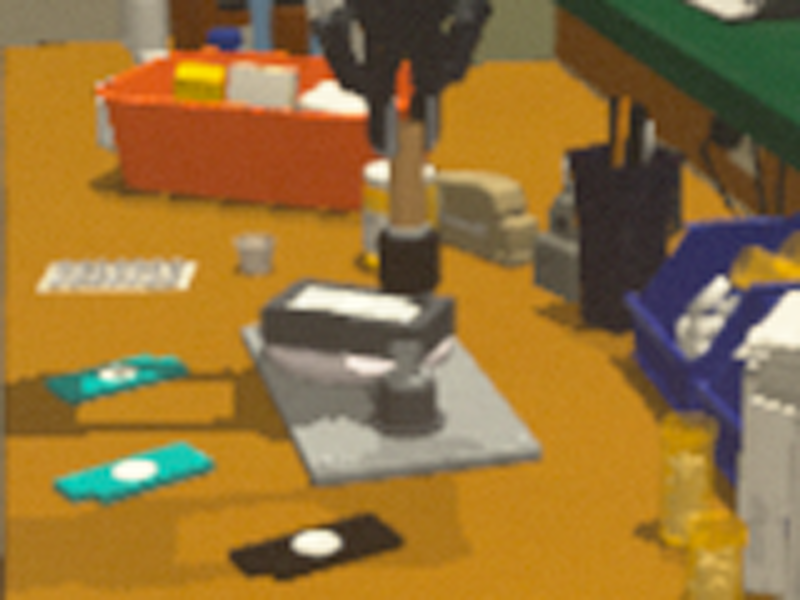

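Emit:
{"fn": "play_rows", "kwargs": {"slide": [[0, 0, 1.5], [0, 0, 3], [0, 0, 4], [0, 0, 4.5], [0, 0, 4.8], [0, 0, 5.1], [0, 0, 5.4], [0, 0, 5.6], [0, 0, 5.8], [0, 0, 5.8]], "delta_rot": [[0, 0, 0], [0, 0, 0], [0, 0, 0], [0, 0, 0], [0, 0, 0], [0, 0, 0], [0, 0, 0], [0, 0, 0], [0, 0, 0], [0, 0, 0]]}}

```text
time: 7.03
tool_pos: [0.5656, -0.0357, 0.1431]
tcp_rot: [-1.75, -2.605, 0.003]
wrist_force: [-5.6, -1.6, 5.2]
width: 0.278
```

Run:
```python
from h import *
st=read_state();print(st['tool_pos'],st['joint_vel'].round(2),st['width'],st['wrist_force'],st['torque'])
```

```text
[ 0.56558794 -0.03571822  0.14313664] [ 0. -0.  0.  0.  0. -0.] 0.27790213955792215 [-5.58656365 -1.5664401   5.20494293] [-0.27341784  1.32309986  0.00531755]
```

Emit:
{"fn": "play_rows", "kwargs": {"slide": [[0, 0, 0.3], [0, 0, 0.5], [0, 0, 0.7], [0, 0, 0.9], [0, 0, 1.0], [0, 0, 1.0]], "delta_rot": [[0, 0, 0], [0, 0, 0], [0, 0, 0], [0, 0, 0], [0, 0, 0], [0, 0, 0]]}}

```text
time: 7.53
tool_pos: [0.5662, -0.0368, 0.1372]
tcp_rot: [-1.751, -2.607, 0.004]
wrist_force: [-7.9, -1.4, 13.1]
width: 0.277
```

Run:
```python
from h import *
st=read_state();print(st['tool_pos'],st['joint_vel'].round(2),st['width'],st['wrist_force'],st['torque'])
s=read_camera('side');save(s,'s5')
i=cv2.imread('pics/s5.png');cv2.imwrite('pics/s5c.png',cv2.resize(i[120:240,240:400],(800,600),interpolation=cv2.INTER_CUBIC))
```

```text
[ 0.56621471 -0.03676497  0.13718263] [ 0. -0. -0.  0. -0.  0.] 0.2771731539187551 [-7.88299278 -1.42121469 13.12540031] [-0.23127198  1.74484397  0.02086769]
```

View pics/s5c.png

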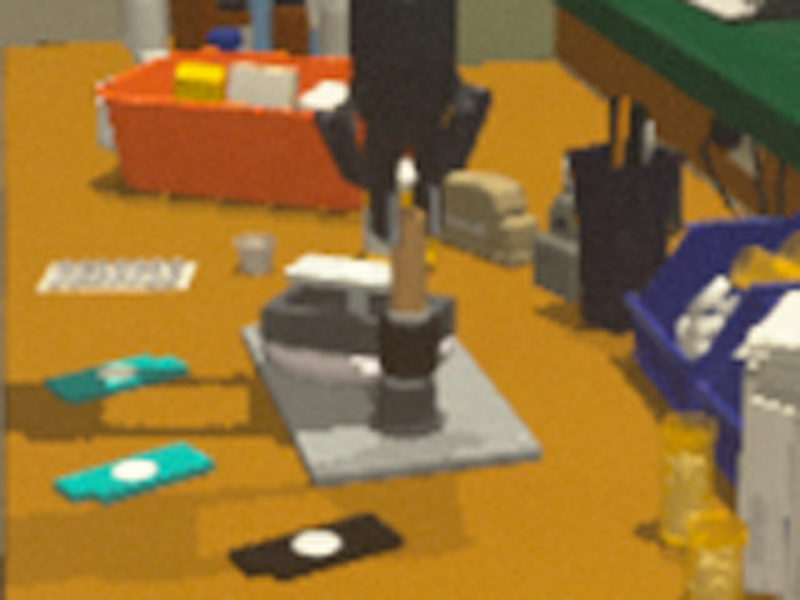

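Emit:
{"fn": "play_rows", "kwargs": {"slide": [[0, 0, 0.4], [0, 0, 0.7], [0, 0, 1.0], [0, 0, 1.2], [0, 0, 1.2]], "delta_rot": [[0, 0, 0], [0, 0, 0], [0, 0, 0], [0, 0, 0], [0, 0, 0]]}}

```text
time: 8.0
tool_pos: [0.5708, -0.0388, 0.1363]
tcp_rot: [1.747, 2.6, 0.001]
wrist_force: [-12.2, -1.4, 39.4]
width: 0.279
```

Run:
```python
from h import *
st=read_state();print(st['tool_pos'],st['joint_vel'].round(2),st['width'],st['wrist_force'],st['torque'])
```

```text
[ 0.57083545 -0.03879684  0.13627822] [ 0.   -0.    0.    0.01 -0.    0.  ] 0.2785136427179324 [-12.2090131   -1.36511901  39.35702054] [-0.28806701  3.07471772 -0.03196053]
```

Emit:
{"fn": "play_rows", "kwargs": {"slide": [[0, 0, -1], [0, 0, -3], [0, 0, -6], [0, 0, -7], [0, 0, -7]], "delta_rot": [[0, 0, 0], [0, 0, 0], [0, 0, 0], [0, 0, 0], [0, 0, 0]]}}

```text
time: 8.42
tool_pos: [0.5735, -0.0391, 0.211]
tcp_rot: [1.743, 2.593, 0.007]
wrist_force: [0.3, -1.3, -2.2]
width: 0.278
```

Run:
```python
from h import *
st=read_state();print(st['tool_pos'],st['joint_vel'].round(2),st['width'],st['wrist_force'],st['torque'])
p=read_camera('wrist');save(p,'w6')
s=read_camera('side');save(s,'s6');pickle.dump((p,st,s),open('w6.pkl','wb'))
i=cv2.imread('pics/s6.png');cv2.imwrite('pics/s6c.png',cv2.resize(i[120:240,240:400],(800,600),interpolation=cv2.INTER_CUBIC))
cmd((.539,-.302,.20),Rdown(np.arctan2(.374,-.927)-.8))
```

```text
[ 0.57350589 -0.03911008  0.21096301] [ 0.    0.03  0.06 -0.   -0.03  0.  ] 0.27782900696628576 [ 0.30243004 -1.28715834 -2.17251951] [ 0.04016526 -0.02652812  0.02426754]
slide [-23.19 -12.86   0.7 ] rot [0.006 0.007 0.   ] rows 7.0 1.0
```

View pics/s6c.png

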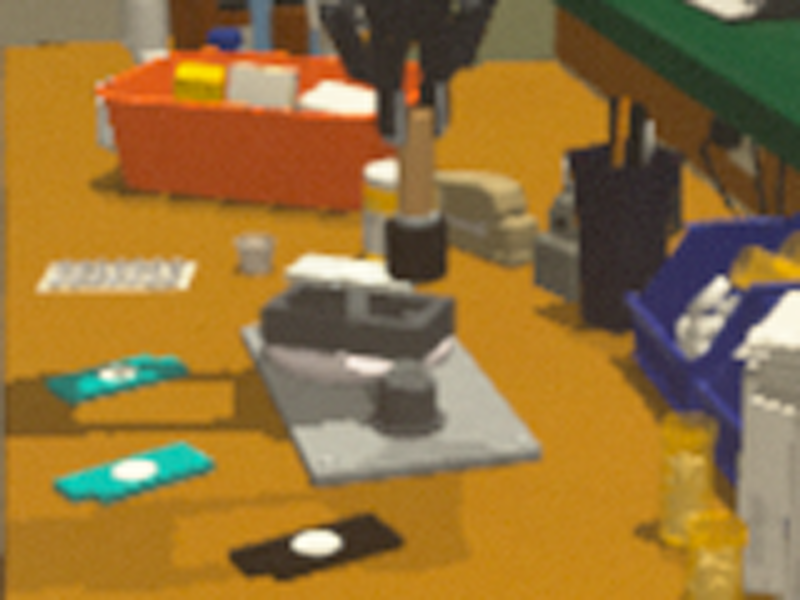

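View pics/w6.png

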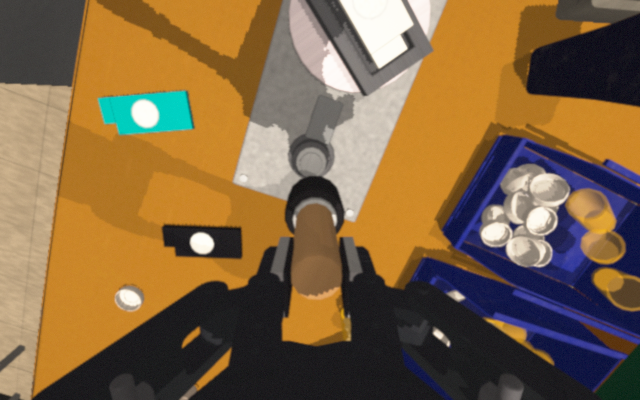

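Emit:
{"fn": "play_rows", "kwargs": {"slide": [[-3.5, -2, 0.7], [-7, -3.9, 0.7], [-10.5, -5.8, 0.7], [-14, -7.8, 0.7], [-17.5, -9.7, 0.7], [-20.5, -11.4, 0.7], [-22.5, -12.5, 2], [-23.2, -12.9, 5], [-23.2, -12.9, 8], [-23.2, -12.9, 10.5], [-23.2, -12.9, 11.9], [-23.2, -12.9, 12.2]], "delta_rot": [[0, 0, 0], [0, 0, 0], [0, 0, 0], [0.006, 0.007, 0], [0.006, 0.007, 0], [0.006, 0.007, 0], [0.006, 0.007, 0], [0.006, 0.007, 0], [0.006, 0.007, 0], [0.006, 0.007, 0], [0.006, 0.007, 0], [0.006, 0.007, 0]]}}

```text
time: 9.52
tool_pos: [0.5363, -0.301, 0.0799]
tcp_rot: [-1.748, -2.6, 0.001]
wrist_force: [0.1, 1.0, -2.8]
width: 0.278
```

Emit:
{"fn": "play_rows", "kwargs": {"slide": [[0, 0, 0], [0, 0, 0.2], [0, 0, 0.3]], "delta_rot": [[0, 0, 0], [0, 0, 0], [0, 0, 0]]}}

```text
time: 9.77
tool_pos: [0.5372, -0.3017, 0.0793]
tcp_rot: [-1.748, -2.603, 0.002]
wrist_force: [-3.9, 0.9, 7.6]
width: 0.276
```

Run:
```python
from h import *
st=read_state();print(st['tool_pos'],st['tcp_rot'],st['joint_vel'].round(2),st['width'],st['wrist_force'],st['torque'])
s=read_camera('side');save(s,'s7')
i=cv2.imread('pics/s7.png');cv2.imwrite('pics/s7c.png',cv2.resize(i[170:290,270:430],(800,600),interpolation=cv2.INTER_CUBIC))
```

```text
[ 0.53721684 -0.30168121  0.07929136] [-1.74781404e+00 -2.60282591e+00  2.34943535e-03] [ 0.   -0.   -0.   -0.   -0.01 -0.  ] 0.276252309823554 [-3.88894469  0.85463456  7.63803479] [ 0.06640282  0.83322996 -0.06209119]
```

View pics/s7c.png

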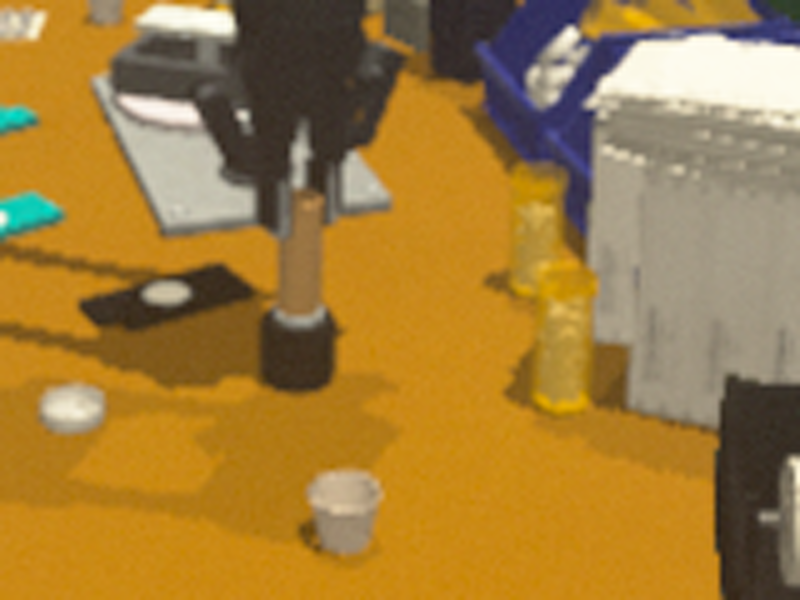

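Emit:
{"fn": "play_rows", "kwargs": {"slide": [[0, 0, -0.1], [0, 0, -0.1], [0, 0, -0.1], [0, 0, -0.1], [0, 0, -0.1], [0, 0, -0.1]], "delta_rot": [[0, 0, 0], [0, 0, 0], [0, 0, 0], [0, 0, 0], [0, 0, 0], [0, 0, 0]], "hand": 1}}

```text
time: 10.32
tool_pos: [0.5373, -0.3016, 0.0804]
tcp_rot: [-1.748, -2.603, 0.002]
wrist_force: [-0.4, -0.4, -0.4]
width: 1.0
```

Run:
```python
from h import *
st=read_state();print(st['tool_pos'],st['tcp_rot'],st['width'],st['wrist_force'])
p=read_camera('wrist');save(p,'w8')
# view pose for nest
cmd((.50,.06,.26),Rdown(np.arctan2(.374,-.927)))
```

```text
[ 0.53727266 -0.30160362  0.08039352] [-1.74791845e+00 -2.60308126e+00  2.20662838e-03] 1.0001520871757785 [-0.35056726 -0.38496676 -0.37513148]
slide [ 34.95  10.16 -17.87] rot [-0.003 -0.006 -0.799] rows 10.0 7.0
```

View pics/w8.png

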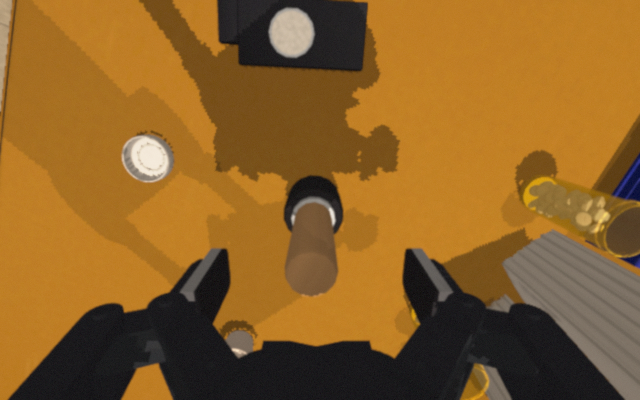

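Run:
```python
from h import *
cmd((.53,.14,.23),Rdown(2.58))
```

```text
slide [ 41.21  15.98 -14.87] rot [-0.003 -0.006 -0.621] rows 12.0 5.0
```

Emit:
{"fn": "play_rows", "kwargs": {"slide": [[0, 0, -2.5], [0, 0, -6], [0, 0, -10], [0, 0, -13.5], [4, 1.6, -15], [8, 3.1, -15], [12, 4.7, -15], [16, 6.2, -15], [20, 7.8, -15], [24, 9.3, -15], [28, 10.9, -15], [32, 12.4, -15]], "delta_rot": [[0, 0, 0], [0, 0, 0], [0, 0, 0], [0, 0, -0.05], [0, 0, -0.1], [0, 0, -0.2], [0, 0, -0.3], [0, 0, -0.4], [0, 0, -0.5], [0, 0, -0.62], [0, 0, -0.62], [0, 0, -0.62]]}}

```text
time: 11.37
tool_pos: [0.5316, 0.0309, 0.2312]
tcp_rot: [-0.87, -3.012, -0.001]
wrist_force: [0.5, -0.1, -0.6]
width: 1.003
```

Run:
```python
from h import *
cmd((.53,.14,.23),Rdown(2.58))
```

```text
slide [5.95 9.14 0.14] rot [-0.001 -0.006 -0.001] rows 3.0 1.0
```

Emit:
{"fn": "play_rows", "kwargs": {"slide": [[2, 3, 0.1], [4, 6, 0.1], [5.5, 8.4, 0.1], [6, 9.1, 0.1], [6, 9.1, 0.1], [6, 9.1, 0.1]], "delta_rot": [[0, 0, 0], [0, 0, 0], [0, 0, 0], [0, 0, 0], [0, 0, 0], [0, 0, 0]]}}

```text
time: 11.87
tool_pos: [0.5293, 0.1395, 0.2302]
tcp_rot: [-0.868, -3.013, 0.001]
wrist_force: [-0.7, -0.4, -0.3]
width: 1.002
```

Run:
```python
from h import *
st=read_state();p=read_camera('wrist');save(p,'w9');pickle.dump((p,st),open('w9.pkl','wb'))
print(st['tool_pos'],st['joint_vel'].round(2),st['q'].round(2))
for t in ['filter_slide','notched_end']:
    print(t,[(np.round(x['at'],1),round(x['conf'],2),pt_z(p,x['at'],.075,st).round(4)) for x in landmark_of(t,p)[:3]])
```

```text
[0.52925109 0.13954063 0.23023335] [-0.03 -0.    0.   -0.    0.    0.  ] [ 0.21  0.02  1.85  0.    1.28 -0.8 ]
filter_slide [(array([317.7, 202.9]), 0.88, array([0.5545, 0.1256, 0.075 ])), (array([122.6, 141.4]), 0.87, array([ 0.3866, -0.0129,  0.075 ])), (array([105.3, 255. ]), 0.83, array([ 0.4753, -0.1238,  0.075 ]))]
notched_end [(array([ 69.1, 231.4]), 0.93, array([ 0.4299, -0.139 ,  0.075 ])), (array([318.9, 246.1]), 0.76, array([0.6002, 0.0987, 0.075 ])), (array([273.3,  76.9]), 0.72, array([0.4199, 0.1582, 0.075 ]))]
```

View pics/w9.png

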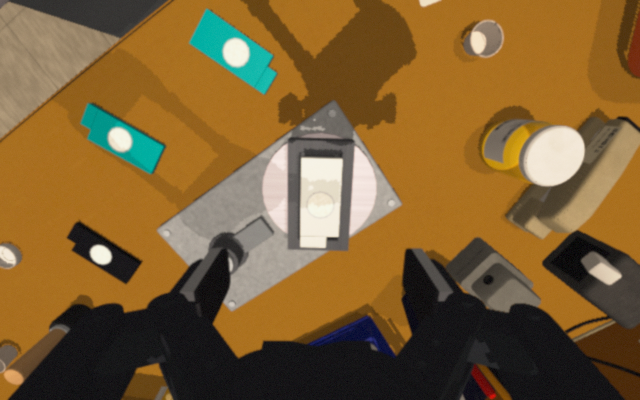

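Run:
```python
import cv2
i=cv2.imread('pics/w9.png');cv2.imwrite('pics/w9c.png',cv2.resize(i[130:260,250:390],(646,600),interpolation=cv2.INTER_CUBIC))
```

```text
(no output)
```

View pics/w9c.png

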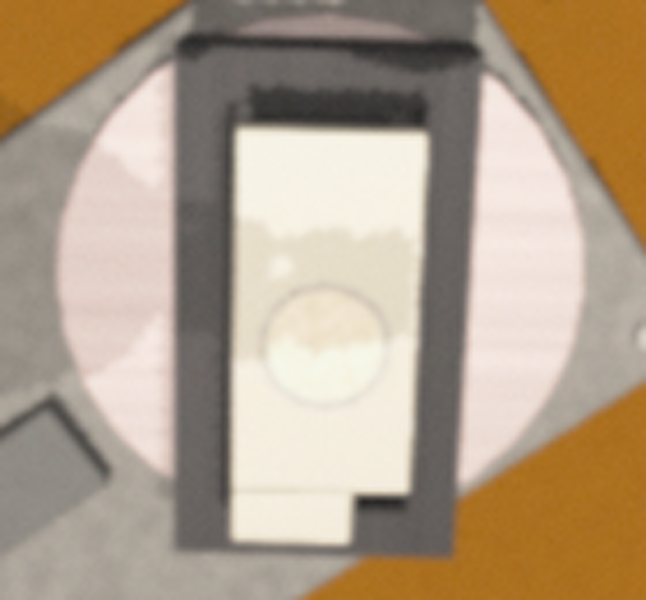

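Run:
```python
from h import *
p,st=pickle.load(open('w9.pkl','rb'))
c=lambda x,y:(250+x/4.614,130+y/4.614)
P={n:pt_z(p,c(*q),.079,st)[:2] for n,q in dict(TL=(233,126),TR=(429,130),BL=(229,545),NR=(410,496),ctr=(325,346)).items()}
for n in P: print(n,P[n].round(4))
d=P['BL']-P['TL'];print(np.linalg.norm(d),np.degrees(np.arctan2(d[1],d[0])),np.linalg.norm(P['TR']-P['TL']))
d2=P['NR']-P['TR'];print(np.linalg.norm(d2),np.degrees(np.arctan2(d2[1],d2[0])))
print(pt_depth(p,c(300,200),st),pt_depth(p,c(300,450),st))
t=P['TR']-P['TL'];print(np.degrees(np.arctan2(t[1],t[0])))
```

```text
TL [0.501  0.1378]
TR [0.5256 0.1751]
BL [0.5888 0.0795]
NR [0.6014 0.1247]
ctr [0.557  0.1276]
0.10538497359120037 -33.58271115666378 0.04463973109647764
0.09106163735538308 -33.62032346935118
[0.52379063 0.14149797 0.07862993] [0.57639204 0.10834362 0.07943072]
56.675226873941206
```

Run:
```python
from h import *
cmd((.5355,.141,.066),Rdown(2.555))
```

```text
slide [-0.46  0.57 16.43] rot [-0.002 -0.006  0.022] rows 4.0 1.0
```

Emit:
{"fn": "play_rows", "kwargs": {"slide": [[-0.2, 0.3, 3], [-0.5, 0.6, 6], [-0.5, 0.6, 9], [-0.5, 0.6, 11.5], [-0.5, 0.6, 13.5], [-0.5, 0.6, 15], [-0.5, 0.6, 15.9], [-0.5, 0.6, 16.4], [-0.5, 0.6, 16.4], [-0.5, 0.6, 16.4]], "delta_rot": [[0, 0, 0.01], [0, 0, 0.022], [-0.002, -0.006, 0.022], [-0.002, -0.006, 0.022], [-0.002, -0.006, 0.022], [-0.002, -0.006, 0.022], [-0.002, -0.006, 0.022], [-0.002, -0.006, 0.022], [-0.002, -0.006, 0.022], [-0.002, -0.006, 0.022]]}}

```text
time: 12.85
tool_pos: [0.5367, 0.1406, 0.067]
tcp_rot: [0.909, 3.006, 0.001]
wrist_force: [0.2, -0.5, 0.8]
width: 1.0
```

Run:
```python
from h import *
st=read_state();p=read_camera('wrist');save(p,'w10')
print(st['tool_pos'],st['wrist_force'],st['joint_vel'].round(2))
s=read_camera('side');save(s,'s10')
i=cv2.imread('pics/s10.png');cv2.imwrite('pics/s10c.png',cv2.resize(i[150:225,260:360],(800,600),interpolation=cv2.INTER_CUBIC))
```

```text
[0.53672562 0.14059505 0.06703644] [ 0.2107217  -0.46656038  0.7767039 ] [ 0.01 -0.01 -0.01  0.    0.   -0.  ]
```

View pics/w10.png

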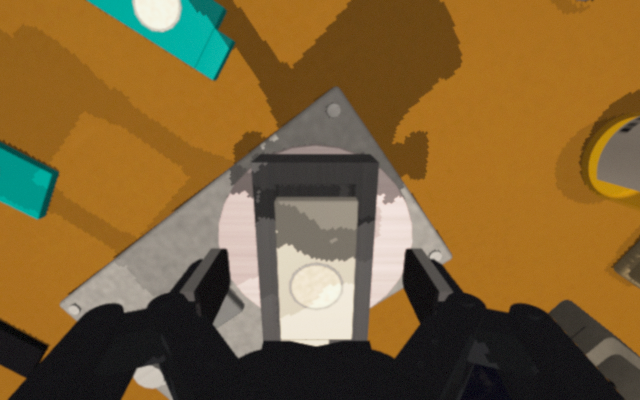

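View pics/s10c.png

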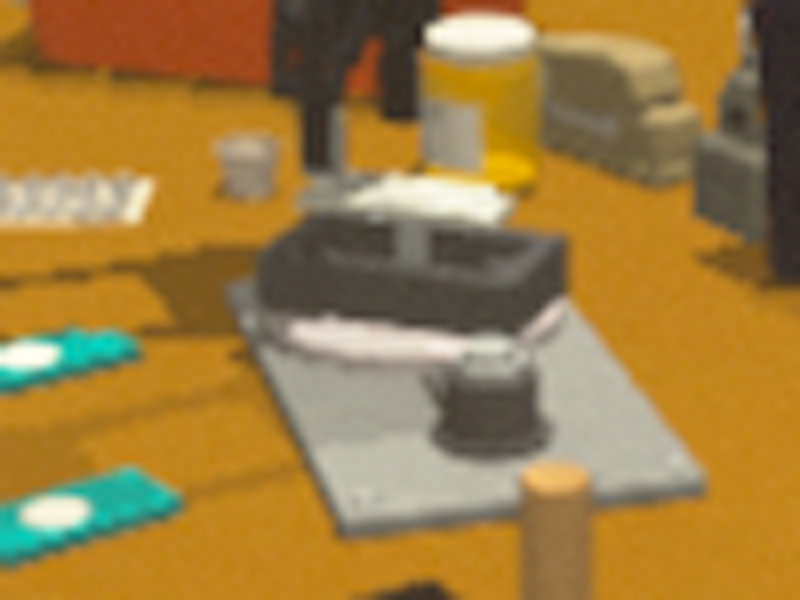

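Run:
```python
from h import *
st=read_state();p=read_camera('wrist')
print(proj(p,(.557,.1276,.079),st),proj(p,(.5133,.1565,.079),st)); print(pt_z(p,(316.5,287),.079,st),pt_z(p,(317,199),.079,st))
T=R.from_rotvec(st['tcp_rot']).as_matrix()
for q in [(0,0,0),(0,0,-.011),(0,.0425,-.013),(0,-.0425,-.013),(.011,.0425,-.005),(-.011,.0425,-.005)]: print(q,proj(p,T@np.array(q)+st['tool_pos'],st))
```

```text
[315.47273354 285.74724797] [315.16154519 199.4568524 ]
[0.55802974 0.12762753 0.079     ] [0.51362398 0.15744012 0.079     ]
(0, 0, 0) [315.9048357  239.57484756]
(0, 0, -0.011) [315.90077518 248.27037877]
(0, 0.0425, -0.013) [393.50947507 249.8661022 ]
(0, -0.0425, -0.013) [238.29223945 249.9045168 ]
(0.011, 0.0425, -0.005) [391.52382477 225.56017138]
(-0.011, 0.0425, -0.005) [388.65349427 260.37258655]
```

Emit:
{"fn": "play_rows", "kwargs": {"slide": [[0, 0, 0], [0, 0, 0], [0, 0, 0], [0, 0, 0], [0, 0, 0], [0, 0, 0], [0, 0, 0], [0, 0, 0], [0, 0, 0]], "delta_rot": [[0, 0, 0], [0, 0, 0], [0, 0, 0], [0, 0, 0], [0, 0, 0], [0, 0, 0], [0, 0, 0], [0, 0, 0], [0, 0, 0]], "hand": 0, "force": 45}}

```text
time: 13.75
tool_pos: [0.5372, 0.1412, 0.0677]
tcp_rot: [0.907, 3.005, 0.002]
wrist_force: [-0.7, 0.6, -0.0]
width: -0.001
```

Run:
```python
from h import *
st=read_state();p=read_camera('wrist');save(p,'w11')
print(st['tool_pos'],st['wrist_force'],st['width'])
```

```text
[0.53716649 0.14115937 0.0676883 ] [-0.65261107  0.60002918 -0.01567689] -0.0011799003421030017
```

View pics/w11.png

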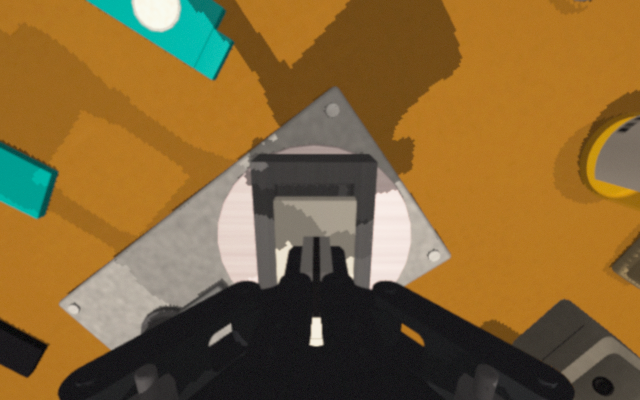

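Run:
```python
from h import *
st=read_state();p=read_camera('wrist');s=read_camera('side');save(s,'s12')
for q in [(300,210),(340,220),(317,205),(360,180),(265,230),(230,240),(318,330),(310,240),(325,240),(317,245),(310,270),(300,250),(338,255)]: print(q,p['image'][q[1],q[0]],pt_depth(p,q,st).round(4))
i=cv2.imread('pics/s12.png');cv2.imwrite('pics/s12c.png',cv2.resize(i[150:225,260:360],(800,600),interpolation=cv2.INTER_CUBIC))
i=cv2.imread('pics/w11.png');cv2.imwrite('pics/w11c.png',cv2.resize(i[180:300,240:400],(800,600),interpolation=cv2.INTER_CUBIC))
```

```text
(300, 210) [130 122 112] [0.5137 0.1466 0.0786]
(340, 220) [168 159 144] [0.5301 0.1613 0.0793]
(317, 205) [168 158 144] [0.5164 0.1556 0.0784]
(360, 180) [60 59 58] [0.5252 0.1812 0.0522]
(265, 230) [97 95 90] [0.52   0.1135 0.0517]
(230, 240) [229 211 201] [0.5198 0.0747 0.0221]
(318, 330) [245 239 224] [0.5844 0.1113 0.0783]
(310, 240) [92 87 82] [0.5253 0.1455 0.0937]
(325, 240) [90 86 81] [0.5298 0.1514 0.0926]
(317, 245) [18 15 19] [0.5272 0.1484 0.0991]
(310, 270) [91 87 83] [0.526  0.1455 0.1203]
(300, 250) [27 22 23] [0.5263 0.139  0.0957]
(338, 255) [28 22 28] [0.5364 0.1542 0.1007]
```

View pics/s12c.png

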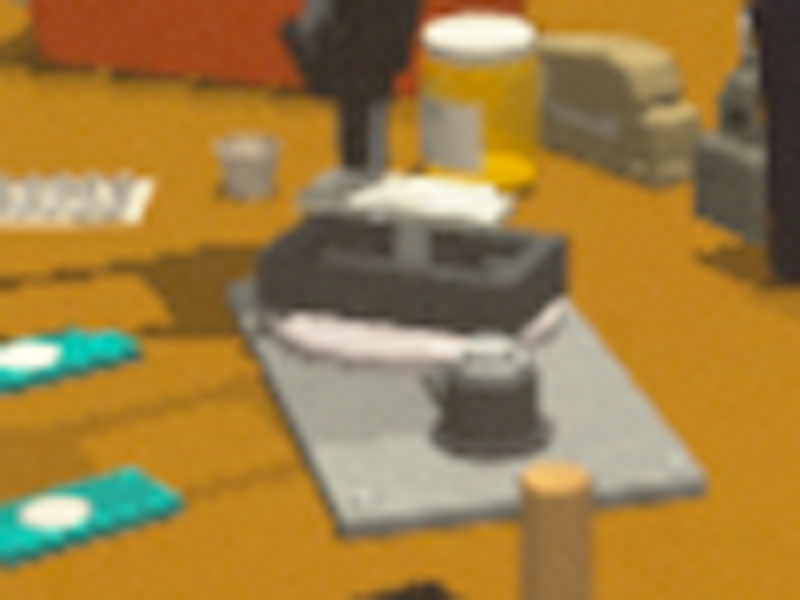

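View pics/w11c.png

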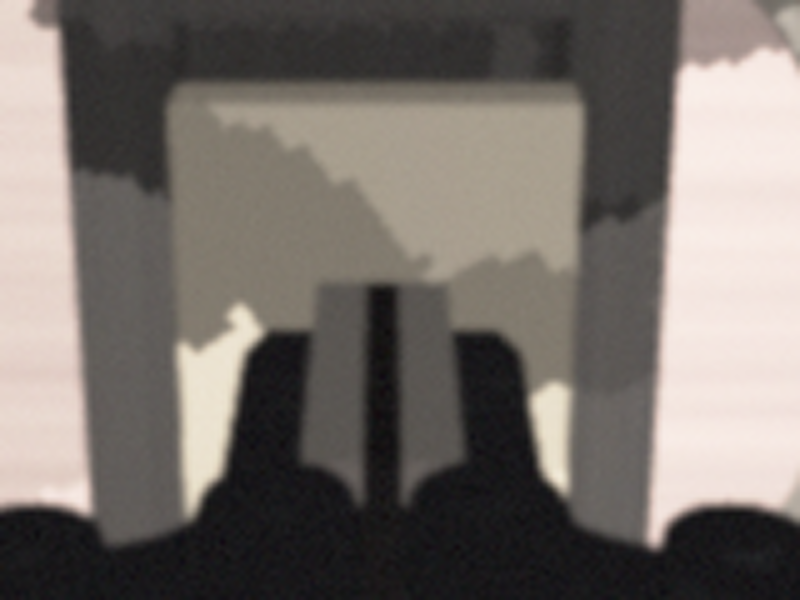

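Run:
```python
from h import *
st=read_state();p=read_camera('wrist');s=read_camera('side')
for z in [.06,.07,.08,.09,.1]: print(z,((proj(s,(.537,.141,z))-[260,150])*8).round(0))
for q in [(312,238),(312,242),(312,248),(312,255),(312,262),(323,240),(323,250),(323,262)]: 
    X=pt_depth(p,q,st); T=R.from_rotvec(st['tcp_rot']).as_matrix();print(q,(T.T@(X-st['tool_pos'])*1000).round(1))
print(st['tool_pos'],s['depth'][168:174,303:309].round(3), s['depth'][160,305])
```

```text
0.06 [363. 215.]
0.07 [363. 196.]
0.08 [362. 177.]
0.09 [361. 158.]
0.1 [361. 138.]
(312, 238) [ 12.   -2.  -23.3]
(312, 242) [ 11.6  -1.9 -26.9]
(312, 248) [ 12.7  -1.8 -35.4]
(312, 255) [ 12.2  -1.7 -41. ]
(312, 262) [ 11.6  -1.7 -46.2]
(323, 240) [ 12.3   3.5 -26.1]
(323, 250) [ 12.1   3.3 -36.2]
(323, 262) [ 12.    3.  -46.9]
[0.53723775 0.14114496 0.0677471 ] [[1.477 1.48  1.476 1.478 1.478 1.486]
 [1.479 1.478 1.474 1.469 1.48  1.485]
 [1.486 1.482 1.479 1.473 1.476 1.489]
 [1.494 1.49  1.484 1.487 1.479 1.509]
 [1.498 1.495 1.497 1.488 1.499 1.494]
 [1.488 1.492 1.491 1.484 1.486 1.488]] 1.4454145
```

Emit:
{"fn": "play_rows", "kwargs": {"slide": [[0, 0, 0], [0, 0, 0], [0, 0, 0], [0, 0, 0], [0, 0, 0], [0, 0, 0], [0, 0, 0.5], [0, 0, 1.2], [0, 0, 2], [0, 0, 2.8], [0, 0, 3.15], [0, 0, 3.15]], "delta_rot": [[0, 0, 0], [0, 0, 0], [0, 0, 0], [0, 0, 0], [0, 0, 0], [0, 0, 0], [0, 0, 0], [0, 0, 0], [0, 0, 0], [0, 0, 0], [0, 0, 0], [0, 0, 0]], "hand": 1}}

```text
time: 15.0
tool_pos: [0.5358, 0.1408, 0.0343]
tcp_rot: [-0.908, -3.007, 0.0]
wrist_force: [0.5, 0.5, 0.9]
width: 1.0
```

Run:
```python
from h import *
st=read_state();p=read_camera('wrist');s=read_camera('side');save(s,'s13');save(p,'w13')
print(st['tool_pos'],st['wrist_force'],st['width'],st['joint_vel'].round(2))
i=cv2.imread('pics/s13.png');cv2.imwrite('pics/s13c.png',cv2.resize(i[150:225,260:360],(800,600),interpolation=cv2.INTER_CUBIC))
```

```text
[0.53580941 0.14082668 0.03430191] [0.52388512 0.47105894 0.90665989] 0.999500001770163 [-0.   -0.01 -0.02  0.    0.01 -0.  ]
```

View pics/s13c.png

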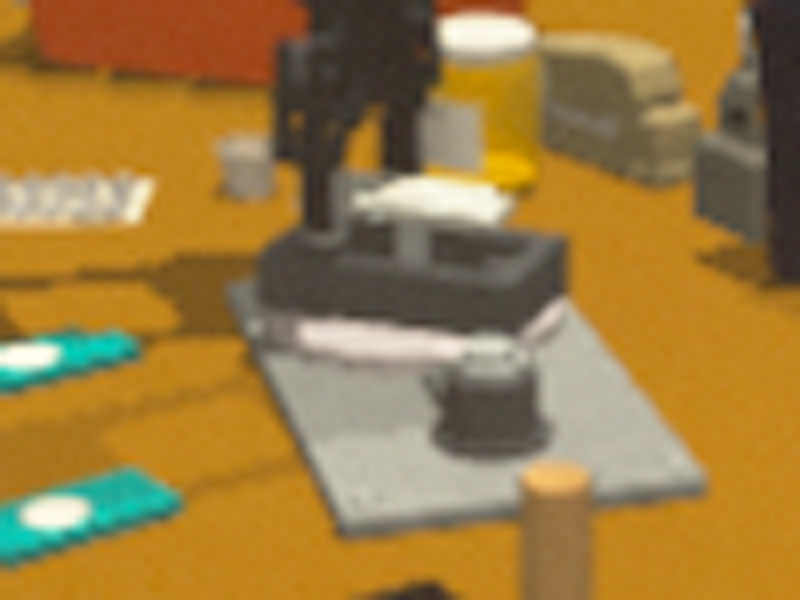

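View pics/w13.png

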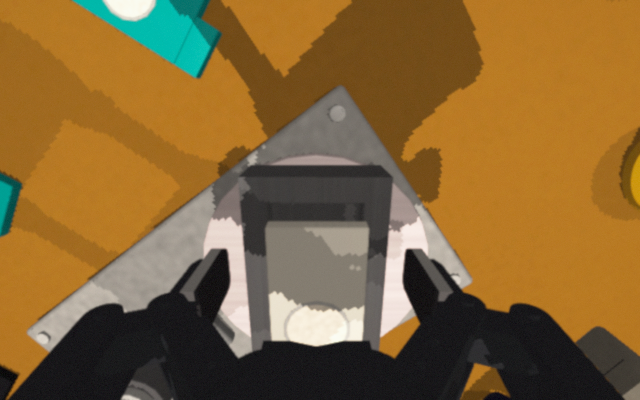

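Run:
```python
from h import *
st=read_state();p=read_camera('wrist');s=read_camera('side')
T=R.from_rotvec(st['tcp_rot']).as_matrix()
for w in (-.043,-.05):
  for z in [.05,.06,.07,.08]: print(w,z,((proj(s,T@np.array([0,w,st['tool_pos'][2]-z])+st['tool_pos'])-[260,150])*8).round(0))
for q in [(415,252),(412,258),(218,255),(222,252),(410,252),(412,252)]: 
    X=pt_depth(p,q,st); print(q,(T.T@(X-st['tool_pos'])*1000).round(1),X[2].round(4))
for q in [(322,228),(322,234),(335,228),(335,234),(310,228)]:
    print(q,pt_depth(s,(260+q[0]/8,150+q[1]/8)).round(4))
```

```text
-0.043 0.05 [327. 262.]
-0.043 0.06 [326. 243.]
-0.043 0.07 [326. 224.]
-0.043 0.08 [325. 204.]
-0.05 0.05 [321. 267.]
-0.05 0.06 [320. 248.]
-0.05 0.07 [320. 228.]
-0.05 0.08 [319. 209.]
(415, 252) [ 11.8  45.3 -37.7] 0.0735
(412, 258) [ 11.1  42.7 -42. ] 0.0778
(218, 255) [ 11.5 -44.1 -39.9] 0.0755
(222, 252) [ 12.3 -42.6 -38.7] 0.0743
(410, 252) [ 11.8  43.  -37.7] 0.0735
(412, 252) [ 12.3  43.6 -38.7] 0.0745
(322, 228) [0.5101 0.0967 0.0709]
(322, 234) [0.5101 0.0977 0.0675]
(335, 228) [0.5166 0.0983 0.0698]
(335, 234) [0.516  0.0948 0.068 ]
(310, 228) [0.5048 0.1007 0.07  ]
```

Emit:
{"fn": "play_rows", "kwargs": {"slide": [[0, 0, 0], [0, 0, 0], [0, 0, 0], [0, 0, 0], [0, 0, 0], [0, 0, 0], [0, 0, 0], [0, 0, 0]], "delta_rot": [[0, 0, 0], [0, 0, 0], [0, 0, 0], [0, 0, 0], [0, 0, 0], [0, 0, 0], [0, 0, 0], [0, 0, 0]], "hand": 0, "force": 45}}

```text
time: 15.87
tool_pos: [0.5379, 0.1413, 0.0368]
tcp_rot: [0.907, 3.004, 0.003]
wrist_force: [-0.5, 0.5, 2.5]
width: 0.508
```

Run:
```python
from h import *
st=read_state();p=read_camera('wrist');save(p,'w14');print(st['tool_pos'],st['wrist_force'],st['width'],st['q'].round(2))
```

```text
[0.53791637 0.14128177 0.03682669] [-0.54849484  0.49161222  2.49863105] 0.5081748418736959 [ 0.21  0.22  2.02  0.    0.9  -0.77]
```

View pics/w14.png

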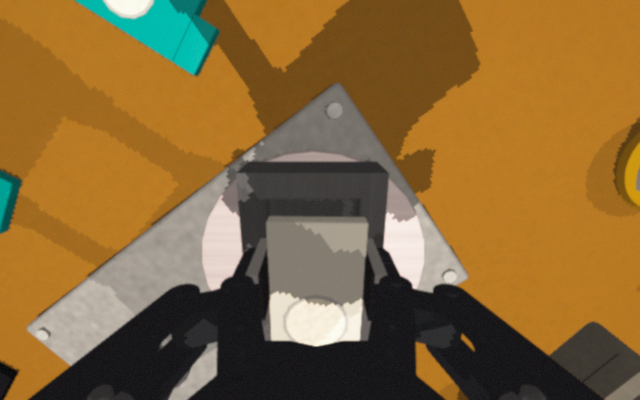

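Emit:
{"fn": "play_rows", "kwargs": {"slide": [[0, 0, -0.7], [0, 0, -2], [0, 0, -4], [0, 0, -7], [0, 0, -10], [0, 0, -13], [0, 0, -16], [0, 0, -19], [0, 0, -22], [0, 0, -24.5], [0, 0, -25.5], [0, 0, -25.5]], "delta_rot": [[0, 0, 0], [0, 0, 0], [0, 0, 0], [0, 0, 0], [0, 0, 0], [0, 0, 0], [0, 0, 0], [0, 0, 0], [0, 0, 0], [0, 0, 0], [0, 0, 0], [0, 0, 0]]}}

```text
time: 16.92
tool_pos: [0.5387, 0.1414, 0.2962]
tcp_rot: [0.905, 2.998, 0.009]
wrist_force: [0.1, -0.4, 0.4]
width: 0.507
```

Run:
```python
from h import *
st=read_state();p=read_camera('wrist');save(p,'w15');print(st['tool_pos'],st['wrist_force'],st['width'],st['q'].round(2))
az=np.arctan2(.13,.49);print(az)
for f in [.25,.5,.75,1]:
    yaw=2.555+f*(np.pi+az-2.555); cmd((.49,.13,.29),Rdown(yaw)@R.from_euler('y',-.698*f).as_matrix())
```

```text
[0.53866242 0.14143688 0.29622814] [ 0.07158421 -0.37402331  0.4350451 ] 0.5065693568659143 [ 0.21 -0.01  1.76  0.    1.38 -0.77]
0.25933174440068485
slide [ 3.34 -3.56  0.3 ] rot [-0.014 -0.168 -0.211] rows 2.0 3.0
slide [ 3.34 -3.56  0.3 ] rot [-0.07  -0.338 -0.419] rows 2.0 5.0
slide [ 3.34 -3.56  0.3 ] rot [-0.163 -0.499 -0.62 ] rows 2.0 7.0
slide [ 3.34 -3.56  0.3 ] rot [-0.292 -0.649 -0.811] rows 2.0 9.0
```

View pics/w15.png

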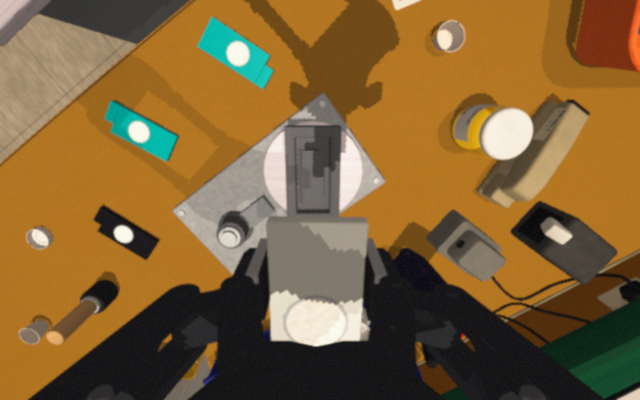

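Emit:
{"fn": "play_rows", "kwargs": {"slide": [[0.8, -0.9, 0], [1.7, -1.8, 0], [2.5, -2.7, 0], [3.3, -3.6, 0], [3.3, -3.6, 0], [3.3, -3.6, 0], [3.3, -3.6, 0], [3.3, -3.6, 0], [3.3, -3.6, 0], [3.3, -3.6, 0], [3.3, -3.6, 0], [3.3, -3.6, 0]], "delta_rot": [[-0.005, -0.08, -0.1], [-0.014, -0.168, -0.21], [-0.04, -0.25, -0.31], [-0.07, -0.338, -0.42], [-0.11, -0.42, -0.52], [-0.163, -0.5, -0.62], [-0.22, -0.57, -0.71], [-0.26, -0.62, -0.77], [-0.292, -0.649, -0.81], [-0.292, -0.649, -0.81], [-0.292, -0.649, -0.81], [-0.292, -0.649, -0.81]]}}

```text
time: 17.97
tool_pos: [0.4899, 0.129, 0.2918]
tcp_rot: [-0.312, 2.429, 0.114]
wrist_force: [0.4, 0.1, -0.5]
width: 0.501
```

Run:
```python
from h import *
st=read_state();p=read_camera('wrist');save(p,'w16');s=read_camera('side');save(s,'s16');t=read_camera('top');save(t,'t16')
print(st['tool_pos'],st['wrist_force'],st['width'],st['q'].round(2),st['joint_vel'].round(2))
M=R.from_rotvec(st['tcp_rot']).as_matrix();print(M.round(3)); print('tilt of -x',np.degrees(np.arcsin(-M[2,0])),'y',np.degrees(np.arcsin(M[2,1])))
# slide from depth in tool frame (wrist)
P=[M.T@(pt_depth(p,(u,v),st)-st['tool_pos']) for u in range(275,365,6) for v in range(228,335,6)]
P=np.array(P);P=P[np.abs(P[:,2]+.045)<.02];c=P.mean(0);n=np.linalg.svd(P-c)[2][2];n=n*np.sign(-n[2]);print(len(P),c,'n tool',n,'n world',M@n,np.degrees(np.arccos((M@n)[2])))
print('ctr world',M@c+st['tool_pos'])
for n,i,b in(('s16',0,(60,240,230,430)),('t16',0,(100,280,210,450))):
    i=cv2.imread(f'pics/{n}.png');a=i[b[0]:b[1],b[2]:b[3]];cv2.imwrite(f'pics/{n}c.png',cv2.resize(a,None,fx=3.3,fy=3.3,interpolation=cv2.INTER_CUBIC))
```

```text
[0.48989406 0.12903234 0.2918247 ] [ 0.42831911  0.0752379  -0.54159893] 0.5012326034674112 [ 0.17 -0.59  2.35  0.09  0.69 -1.71] [ 0.01  0.01 -0.04  0.   -0.   -0.01]
[[-0.743 -0.253  0.62 ]
 [-0.193  0.968  0.163]
 [-0.641  0.001 -0.768]]
tilt of -x 39.85689987689388 y 0.053772061965789604
269 [-0.00074385  0.00127244 -0.04256372] n tool [-5.32120453e-04  5.35735584e-03 -9.99985508e-01] n world [-0.62082656 -0.1574113   0.76798181] 39.82699866101146
ctr world [0.46374073 0.12348224 0.32497651]
```

View pics/s16c.png

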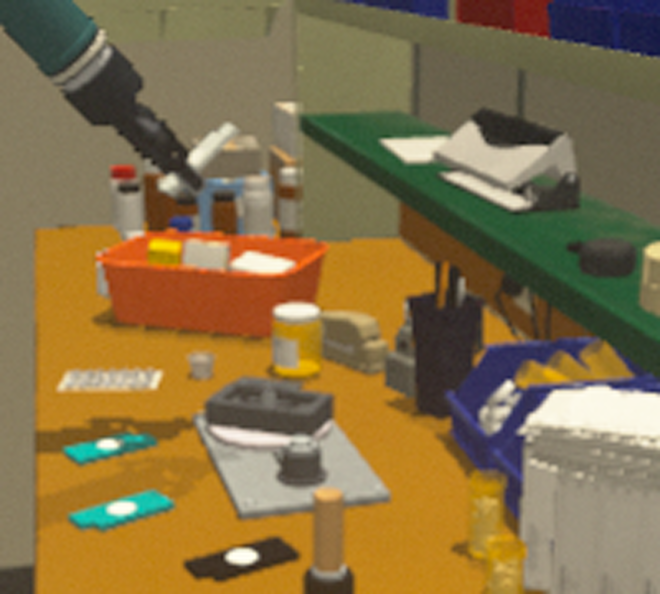

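View pics/t16c.png

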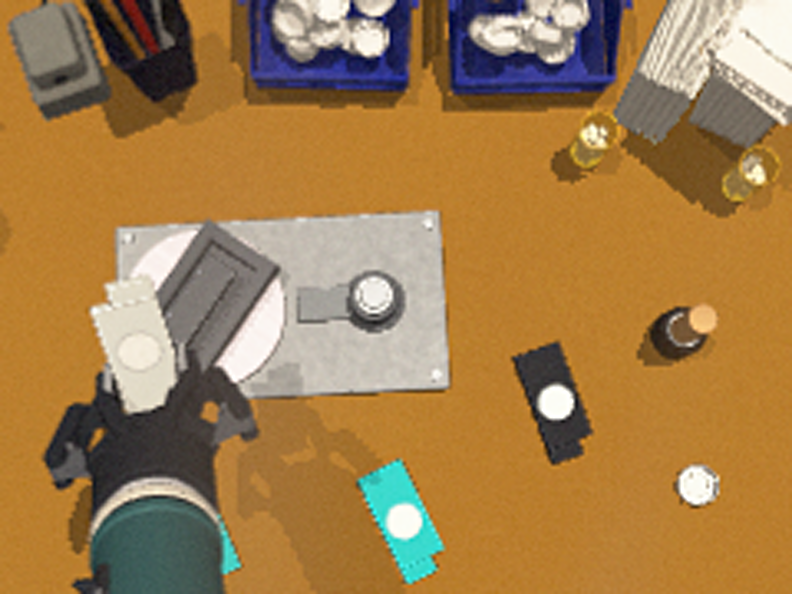

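View pics/w16.png

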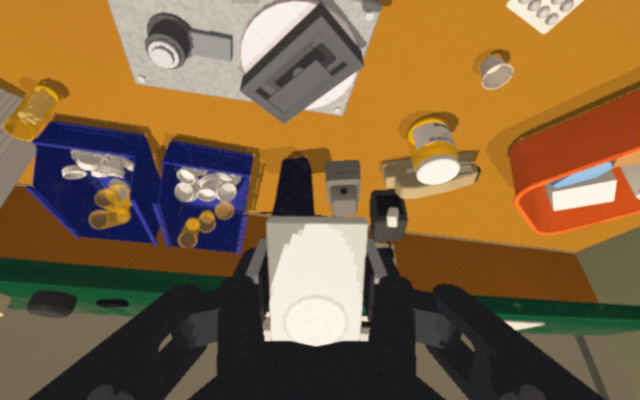

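```bash
python3 -c "
from workcell import *
print(finish_job())"
```

```text
the job is handed in; nothing more can be done
None
```

The job is handed in at about 18 s of the 51 s allowed, with the arm still holding the slide over the stand; no verdict is reported.

- **Knocking the pin:** I held the mallet by its handle and pressed the pin down to its hard stop. At the stop the force rose to about 40 N with almost no further travel. Depth readings then put the slide's top at 79 mm, which is fully raised.
- **Mallet:** It is back upright near its starting place, clear of the stand.
- **Slide:** I gripped it by the plain half and lifted it.
    - **Pose:** The label face is up and the notched end is higher. Tilt was 39.8° by depth and 39.9° by tool pose, and the part of the slide seen by the wrist camera was about 0.32 m up.
    - **Grip:** The opening was about 43 mm, matching the slide's 44 mm width.
- **Bystanders:** I moved none of the vials, cups, cap, jar or look-alikes. I did not measure their positions again at the end.

**What disagreed:** The first try at gripping the slide closed just above it without touching it. The fingertips measured about 20 mm behind the tool point when shut, against the stated 8 mm ahead. I opened the gripper, went about 3 cm lower and gripped it properly.

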